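# Unlatch and lift off the battery hatch of a model aeroplane

### The arm

A 7-joint arm with a two-finger parallel gripper is mounted at the origin on the work surface. World frame = base frame: x ahead of the robot, y to its left, z up, the work surface at z = 0. Lengths are in m, angles in rad, forces in N, time in s.
With the tool pointing down it reaches from about 0.4 to 0.875 m from the base axis. Payload 19.3 kg.
Tool frame: the origin (TCP) lies on the centre line of the jaws, within the pads' length; the fingertips stand 11 mm ahead of it and the grasp point (between the pads) lies 8 mm behind it (ctrl.tips_ahead is the distance from the TCP to the fingertips, in m); z points along the fingers, y is the direction in which the jaws open and shut (so a half turn about z gives the same grasp; the last joint's range is limited). The gripper opens to 85 mm and grips with 20 to 120 N. Pads are 22 mm wide; open, the fingers measure 114 mm over their backs; the gripper's body (76 mm by 85 mm) begins 54 mm behind the grasp point. The pads swing forward as they close: fully open they stand 13 mm farther back than shut.
Start: joints at [-0.07, 0.521, -0.036, 1.599, 0.021, 1.021, -0.113], TCP at [0.625, -0, 0.242] pointing down, gripper open.
Joint ranges: [-2.91, 2.91], [-0.3, 2.13], [-1.5, 1.42], [0.17, 2.43], [-1.26, 4.41], [0.16, 1.93], [-2.52, 2.52]. Speed limits (rad/s): [1.89, 1.89, 2.39, 2.39, 3.01, 3.01, 3.01].

### API

Orientations are given as a rotation vector (axis times angle).
In Python, from plant import ctrl gives the robot as it stands.
- The arm moves only by the tool send_rows, never from a script. Its argument "steps" is one flat list of numbers, 4 for each row, row after row: the shift along the tool's x, y, z in cm, then the turn about the tool's z in rad. A call has 1 to 20 rows; each row is the pose to reach, as a shift and turn from the pose commanded when the call began, along the tool's axes at that moment; what a row does not reach only later rows make up. A row lasts 1/8 s, in which the tool goes at most 62.5 mm and 10.7 degrees, less where a joint would pass 70% of its speed; a pose out of reach is approached as far as the arm can. A call with a gripper value outside its range is refused whole. "fingers" is the opening in per cent of the stroke, from 0 (shut) to 100 (fully open), set as the call begins (left out, the last holds). The fingers move at their own pace and stop on an object; the grip force is fixed at half the most. Time passes only in rows, so rows that repeat a pose let the fingers close. It gives the time, the measured TCP pose, the force and the opening at its end, in the units of the state.
- ctrl.state(): the state, without advancing time (a new reading comes with each control period).
- ctrl.capture(name): name is "scene" or "side" or "wrist"; returns the picture (420x560x3 uint8, red, green, blue); there is no depth.
- ctrl.calibration(name): a dict with "mtx" (3x3 intrinsics, pixels), "position" and "rotation" of the camera in the world; the wrist camera has in their place "T_tool_cam" (4x4, takes a point from camera to tool coordinates, whose origin is the TCP and whose axes are the flange's). Camera axes: x right, y down, z forward; pixel columns grow to the right and rows downward; lengths in m; the calibration is good to about 2 mm. A picture is of the moment at which its call begins: read the wrist's pose just before it. calibration takes no time and is no camera call.
- ctrl.sign_off(): hands the job in, once; it reports no verdict.
The state is a dict: "time": time; "joints": joint angles; "joint_vel": joint speeds; "joint_torque": joint torques, N m; "tool_pos": TCP position; "ee_rot": TCP orientation; "force": force on the tool from outside, world axes, zero at the start; "wrist_torque": the same for the moment, N m; "gripper_width": opening from 0.0 (shut) to 1.0 (fully open).
Only numpy, scipy, OpenCV 4.12 (cv2) and the standard library are available. Lean on these libraries where they do the work, as an engineer would, in place of code of your own. Each camera call takes 0.05 s, during which the arm holds its last target. There are 200 camera calls.

### The job

Take the red battery hatch off the model aeroplane and lay it right way up in the middle of the blue foam pad. The hatch is hooked under the deck at both ends: slide it gently towards the nose until it comes up against its rubber stop, tilt its tail edge up so that the hook comes out past its catch, and only then draw the front tongue back out from under the deck lip. The wood is thin, so never press, pull or lever the hatch against the aeroplane with more than about 15 N, do not drop it, and leave everything else where it lies.

Things in the scene. Friction and masses are not known exactly. Their poses are not given: they have to be found in the camera images.
- aeroplane: Grey and white model aeroplane without wing, fixed in a blue foam cradle. Origin on the bench below the middle of the hatch opening; y to the nose (motor end), x across, z up. Flat level deck at z = 150 mm, 124 mm wide, clear from y = -150 mm (canopy, standing 38 mm above the deck) to 172 mm (nose end). Opening: y -70 to 70 mm, x -44 to 44 mm, in 4 mm thick deck.
- deck_tail_edge (a point): Middle of the tail edge of the opening, deck top. Under it, hidden by the hatch, a catch plate (56 mm wide, 12 to 16 mm below the deck top) reaches 3 to 21 mm towards the nose over the foot of the hatch's hook. It was fitted by hand: the overlap differs each time and cannot be seen or measured with the hatch on.
- nose_bay (a point): Deck top 30 mm nose-wards of the deck lip. Hidden below: a spring plunger pushing the tongue tail-wards (2 N, 4.5 N after 24 mm), and rubber stops (12 N per mm) that meet the tongue once the hatch has slid nose-wards 3 mm farther than the catch overlaps the hook, so after 6 to 24 mm. The force then climbs steeply and the hook is clear of the catch.
- deck_lip (a point): Middle of the front edge of the opening, at the deck top: the deck lip (4 mm thick) over the hatch's front tongue.
- hatch: Red hatch, about 110 g. Origin under the middle of its plate; y to its nose end, z up. Plate 5 mm thick, x -56 to 56, y -86 to 78 mm. Closed, the plate rests on the deck, origin in the deck plane above the aeroplane's origin, axes alike. Two rails below (x +-40 mm, y -70 to 40 mm, 24 mm deep) touch the opening's tail edge when closed; put down, it stands level on them, origin 24 mm up.
- hatch_scoop (a point): Middle of the top of the white air scoop, the hatch's grip: an upright solid box on the plate, 36 mm in the hatch's x, 46 mm in its y, centred over the hatch's origin, 24 mm tall; its top is 29 mm above the hatch's origin.
- hatch_front (a point): Middle of the lower front edge of the plate (hatch frame 0, 78, 0 mm), which rests on the deck: the edge to tilt about. Tilting tail-up 0.19 rad about it, after sliding, brings hook and rails out above the deck; beyond about 0.25 rad the tongue may lever against the lip. Keep the tilt and draw it back along its own sloping plane.
- hatch_hook (a point): Lower tail-side edge of the tail hook, middle (hatch frame 0, -68, -24 mm). The hook is aluminium, 40 mm wide: a leg at y = -42 to -36 mm and a foot pointing to the tail from it to y = -68 mm, 18 to 24 mm below the plate.
- hatch_tongue (a point): Upper front edge of the front tongue, middle (hatch frame 0, 84, -13 mm). The tongue is 60 mm wide, 6 mm thick, its top 13 mm below the plate, and runs from a neck at y = 34 to 40 mm; closed, it lies 14 mm in under the deck lip.
- pad: Blue foam pad fixed on the bench, 180 mm in x, 240 mm in y, 12 mm thick. Origin in the middle of its underside; z up.
- screwdriver: Screwdriver lying on the bench, about 200 mm long; leave it alone. Origin at its middle underneath.
- servo: Black servo with a red arm standing on the bench, 54 x 20 x 45 mm; leave it alone. Origin under its middle.
- tape: Yellow roll of tape, 90 mm across, 24 mm high; leave it alone. Origin under its middle.
- glue: White glue bottle with a red cap, 36 mm across, 100 mm tall; leave it alone. Origin under its middle.
- spinner: Red propeller spinner (cone), 68 mm across, 64 mm high; leave it alone. Origin under its middle.
- spare_pack: Black and orange battery pack, 47 x 130 x 26 mm; leave it alone. Origin under its middle.
- wrench: Wrench lying on the bench; leave it alone. Origin at its middle underneath.
There are look-alikes about, which are no part of the job. What is shaped like the hatch but orange or yellow is not meant.

How it is judged:
On the way, in this order (a step that is already met when the one before it is completed fails the run):
1. the hatch is tilted tail-up with its hook up out of the catch while the front tongue is still under the deck lip (z of hatch_hook in the frame of aeroplane above 0.142 m and y of hatch_tongue in the frame of deck_lip above 0.004 m and z of hatch_tongue in the frame of aeroplane below 0.146 m), for 0.1 s.
2. the hatch is wholly out of the opening, tongue and hook above the deck (z of hatch_tongue in the frame of aeroplane above 0.16 m and z of hatch_hook in the frame of aeroplane above 0.155 m), for 0.1 s.
At the end, for the whole second after the job is handed in: The hatch lies at rest on the foam pad, scoop up, level within 0.08 rad, its origin within 45 mm of the pad's middle (in plan), let go (horizontal distance between hatch and pad below 0.045 m and height (world z) of hatch between 0.03 and 0.042 m and angle between hatch's own z axis and vertical below 0.08 rad and contact force between hatch and pad above 0.3 N and linear speed of hatch below 0.02 m/s); the robot touches nothing.
It fails at once if the hatch, once shifted from its seat by more than 3 mm, presses, pulls or levers on the aeroplane (deck, catch or stops) with more than 20 N (distance of hatch from where it was at the start of the episode above 0.003 m and contact force between hatch and aeroplane above 20 N).
It fails at once if the hatch is dropped or rammed onto the pad (over 30 N) (contact force between hatch and pad above 30 N).
It fails at once if another thing on the bench is moved more than 30 mm (distance of any of screwdriver, servo, tape, glue, spinner, spare_pack, wrench from where it was at the start of the episode above 0.03 m).
It also fails if it takes over 58 s, if anything falls off the work surface, if the arm or the gripper's body presses on something with over 40 N, if the wrist force passes 120 N, or if a joint passes its speed limit or range.

## Working session

There is one attempt and no reset: what is moved stays moved. The work goes in short steps, Python scripts to look and compute and a tool call to move; the robot and the scene stay as the last step left them, time stands still between calls to the robot, and variables do not carry over. Pictures are saved under pics/ and viewed, about 8 in all and at most 12, crops included, and the job is handed in when it is done.

Besides the shell and the picture viewer there is one more tool, called after ">>>" in YAML: its name, and indented under it one key for each argument. send_rows: Moves the arm, as the interface text tells. Its arguments: {"type":"object","properties":{"steps":{"type":"array"},"fingers":{"type":"number"}},"required":["steps"]}

```bash
mkdir -p pics; ls; python3 - <<'E'
from plant import ctrl
import cv2,numpy as np
np.set_printoptions(precision=4,suppress=True)
s=ctrl.state();print({k:np.round(v,3) for k,v in s.items()})
ims=[]
for n in("scene","side"):
    im=ctrl.capture(n);cv2.imwrite(f"pics/{n}0.png",im[:,:,::-1]);c=ctrl.calibration(n);print(n,c)
print(ctrl.calibration("wrist"))
im=ctrl.capture("wrist");cv2.imwrite("pics/wrist0.png",im[:,:,::-1])
E
```

```text
pics
{'time': np.float64(0.0), 'joints': array([-0.07 ,  0.522, -0.036,  1.6  ,  0.021,  1.021, -0.113]), 'joint_vel': array([-0.   ,  0.001,  0.001,  0.001, -0.001, -0.002, -0.001]), 'joint_torque': array([ -0.004, -92.711,   1.978, -36.993,   0.018,   0.008,  -0.   ]), 'tool_pos': array([ 0.625, -0.   ,  0.242]), 'ee_rot': array([-2.221, -2.221,  0.001]), 'force': array([-0.305,  0.192,  0.076]), 'wrist_torque': array([0.003, 0.047, 0.019]), 'gripper_width': np.float64(1.002)}
scene {'mtx': array([[428.5669,   0.    , 278.468 ],
       [  0.    , 428.5669, 210.0847],
       [  0.    ,   0.    ,   1.    ]]), 'position': array([1.5496, 0.1636, 0.8067]), 'rotation': array([-1.4175, -1.8279,  0.9893])}
side {'mtx': array([[428.7736,   0.    , 285.9927],
       [  0.    , 428.7736, 206.2788],
       [  0.    ,   0.    ,   1.    ]]), 'position': array([0.5144, 1.0085, 0.7578]), 'rotation': array([-0.0013,  2.7033, -1.5722])}
{'mtx': array([[315.924 ,   0.    , 274.6012],
       [  0.    , 315.924 , 204.3474],
       [  0.    ,   0.    ,   1.    ]]), 'T_tool_cam': array([[-0.0002, -0.9503, -0.3113,  0.0809],
       [ 1.    , -0.0001, -0.0005, -0.0014],
       [ 0.0005, -0.3113,  0.9503, -0.1313],
       [ 0.    ,  0.    ,  0.    ,  1.    ]])}
```

View pics/scene0.png

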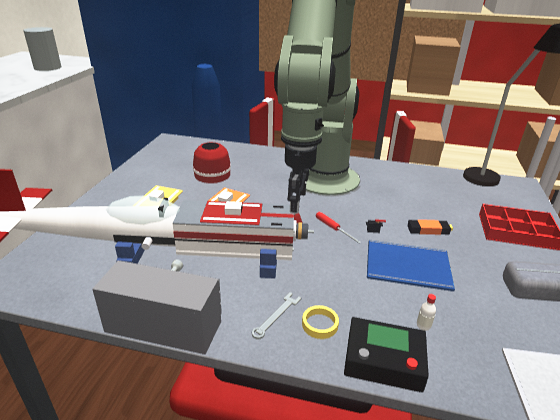

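View pics/side0.png

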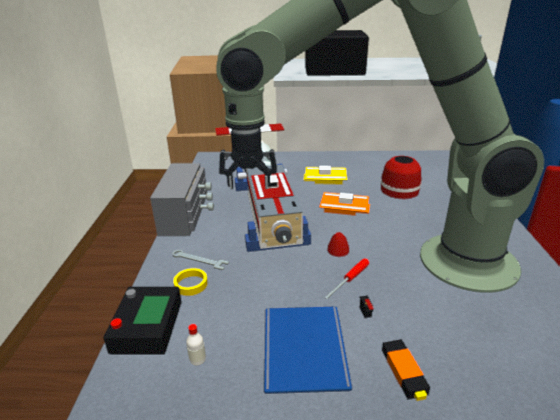

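Scene view: the red hatch with its white scoop is at about (234,208), and the pad is at (410,263), nose pointing towards +y. Side view: the scoop is at about (272,182) and the pad at (306,348). The orange and yellow look-alikes lie behind. Next I'll measure with rays.

```bash
cat > h.py <<'E'
import numpy as np,cv2
from scipy.spatial.transform import Rotation as R
from plant import ctrl
np.set_printoptions(precision=4,suppress=True)
def cam(n,s=None):
    c=ctrl.calibration(n)
    if n=="wrist":
        s=s or ctrl.state();T=c["T_tool_cam"];r=R.from_rotvec(s["ee_rot"]).as_matrix()
        return c["mtx"],r@T[:3,3]+s["tool_pos"],r@T[:3,:3]
    return c["mtx"],np.array(c["position"]),R.from_rotvec(c["rotation"]).as_matrix()
def onz(C,uv,z):
    K,p,r=C;uv=np.atleast_2d(uv).astype(float)
    d=(r@np.linalg.inv(K)@np.c_[uv,np.ones(len(uv))].T).T
    return p+d*((z-p[2])/d[:,2])[:,None]
def proj(C,X):
    K,p,r=C;q=(K@r.T@(np.atleast_2d(X)-p).T).T
    return q[:,:2]/q[:,2:]
E
python3 - <<'E'
from h import *
for n,uv in(("scene",(234,208)),("side",(272,182))): print(n,"scoop",onz(cam(n),uv,.179))
for n in("scene","side"):
    im=cv2.imread(f"pics/{n}0.png").astype(int);b,g,r=im[...,0],im[...,1],im[...,2]
    m=((b>100)&(b-r>70)&(b-g>40)).astype(np.uint8);m[:225]=0
    k,l,st,ce=cv2.connectedComponentsWithStats(m);i=1+np.argmax(st[1:,4])
    c=cv2.findContours((l==i).astype(np.uint8),0,2)[0][0]
    q=cv2.approxPolyDP(cv2.convexHull(c),8,True)[:,0];P=onz(cam(n),q,.012);print(n,st[i],q.tolist());print(P,P.mean(0),[np.linalg.norm(P[j]-P[j-1]) for j in range(len(P))])
E
```

```text
scene scoop [[ 0.5947 -0.1791  0.179 ]]
side scoop [[ 0.5731 -0.1584  0.179 ]]
scene [ 367  241   88   48 2826] [[369, 241], [446, 251], [454, 288], [368, 276]]
[[0.4119 0.2021 0.012 ]
 [0.4008 0.436  0.012 ]
 [0.5714 0.4428 0.012 ]
 [0.5833 0.2096 0.012 ]] [0.4918 0.3226 0.012 ] [np.float64(0.17153932582447037), np.float64(0.23421299016394587), np.float64(0.17070204596278898), np.float64(0.23346794721076344)]
side [ 264  307   88   86 6264] [[336, 307], [351, 388], [265, 391], [266, 309]]
[[0.4055 0.2054 0.012 ]
 [0.3971 0.4386 0.012 ]
 [0.5699 0.4454 0.012 ]
 [0.5792 0.2116 0.012 ]] [0.4879 0.3252 0.012 ] [np.float64(0.17386584596977617), np.float64(0.23340896521687252), np.float64(0.17292421227703297), np.float64(0.23397495195986157)]
```

View pics/wrist0.png

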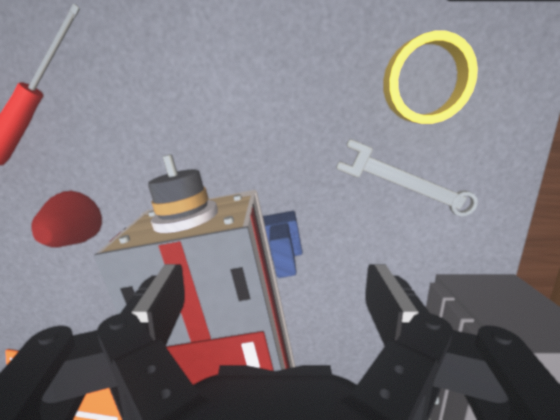

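The wrist view shows the nose end of the deck at about (180,240) and the red hatch's front edge starting at row 335. I'll move back and up so the whole hatch is in view.

>>> send_rows:
  steps: [-5, -1, -4, 0, -10, -2, -8, 0, -15, -3, -12, 0, -20, -4.5, -12, 0, -20, -4.5, -12, 0, -20, -4.5, -12, 0, -20, -4.5, -12, 0]

```text
time: 1.02
tool_pos: [0.5803, -0.1987, 0.3619]
ee_rot: [-2.219, -2.223, -0.0]
force: [-0.1, -0.3, -0.6]
gripper_width: 0.995
```

```bash
python3 - <<'E'
from h import *
s=ctrl.state();im=ctrl.capture("wrist");cv2.imwrite("pics/w1.png",im[:,:,::-1])
import pickle;pickle.dump(s,open("w1.pkl","wb"));print(s["tool_pos"],s["ee_rot"],s["force"])
im=im.astype(int);r,g,b=im[...,0],im[...,1],im[...,2]
m=((r>110)&(g<70)&(b<70)).astype(np.uint8)
k,l,st,ce=cv2.connectedComponentsWithStats(m)
for i in range(1,k):
    if st[i,4]>200: print(i,st[i],ce[i])
E
```

```text
[ 0.5803 -0.1987  0.3619] [-2.219  -2.2228 -0.    ] [-0.1188 -0.2912 -0.5855]
1 [ 226    0   66  121 2184] [249.8709  66.7976]
2 [  99   30   38   43 1063] [116.2944  47.7516]
```

View pics/w1.png

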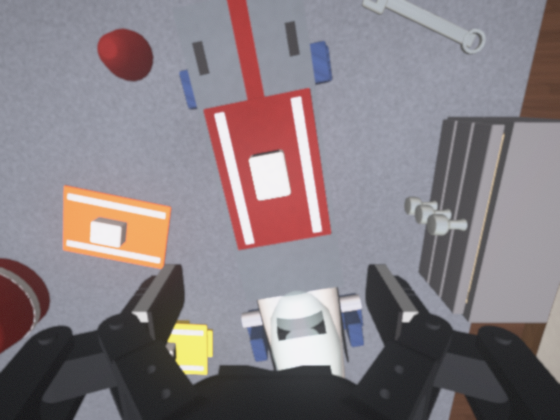

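The whole hatch is visible: corners near (206,109), (311,89), (331,234) and (240,249), with the scoop at (270,176). I'll fit it now.

```bash
python3 - <<'E'
from h import *
import pickle
s=pickle.load(open("w1.pkl","rb"));C=cam("wrist",s)
im=cv2.imread("pics/w1.png").astype(int);b,g,r=im[...,0],im[...,1],im[...,2]
m=((r>90)&(g<75)&(b<75)).astype(np.uint8);m[:,:195]=0;m[:,345:]=0;m[260:]=0
m=cv2.morphologyEx(m,cv2.MORPH_OPEN,np.ones((21,21)) ) if 0 else m
w=((r>190)&(g>190)&(b>190)).astype(np.uint8);w[:,:240]=0;w[:,300:]=0;w[:140]=0;w[215:]=0
k,l,st,ce=cv2.connectedComponentsWithStats(w)
i=[j for j in range(1,k) if abs(ce[j]-[270,176]).max()<10][0]
c=cv2.findContours((l==i).astype(np.uint8),0,2)[0][0];print(st[i],ce[i])
q=cv2.boxPoints(cv2.minAreaRect(c));P=onz(C,q,.179);print("scoop",P,P.mean(0),[np.linalg.norm(P[j]-P[j-1]) for j in range(4)])
q=np.array([[206,109],[311,89],[331,234],[240,249]],np.float32).reshape(-1,1,2)
gray=cv2.cvtColor(im.astype(np.uint8),cv2.COLOR_BGR2GRAY)
q=cv2.cornerSubPix(r.astype(np.uint8)-0,q,(5,5),(-1,-1),(3,50,.01))[:,0];print(q)
P=onz(C,q,.155);print(P,P.mean(0),[np.linalg.norm(P[j]-P[j-1]) for j in range(4)])
f=(P[0]+P[1])/2-(P[2]+P[3])/2;yaw=np.arctan2(-f[0],f[1]);print("yaw",yaw)
yv=np.array([-np.sin(yaw),np.cos(yaw),0]);o=P.mean(0)+.004*yv;print("origin xy",o)
rt=R.from_rotvec(s["ee_rot"]).as_matrix()
for dy in(0,-.015):
    print(dy,rt.T@(o+dy*yv-s["tool_pos"]))
x=rt[:,0];print("tool x yaw",np.arctan2(-x[0],x[1]))
E
```

```text
[ 249  152   41   48 1492] [269.5034 175.7641]
scoop [[ 0.5522 -0.1717  0.179 ]
 [ 0.5861 -0.1651  0.179 ]
 [ 0.5951 -0.2095  0.179 ]
 [ 0.5597 -0.2166  0.179 ]] [ 0.5733 -0.1907  0.179 ] [np.float64(0.045598691488425935), np.float64(0.0346057404236349), np.float64(0.04527364393074182), np.float64(0.03613726472225938)]
[[206.     109.    ]
 [314.9941  84.5956]
 [330.4769 233.2883]
 [237.8019 249.7075]]
[[ 0.5081 -0.1257  0.155 ]
 [ 0.6189 -0.1021  0.155 ]
 [ 0.6435 -0.2637  0.155 ]
 [ 0.5352 -0.2849  0.155 ]] [ 0.5764 -0.1941  0.155 ] [np.float64(0.16152555836469243), np.float64(0.11328058050705005), np.float64(0.1634314505683563), np.float64(0.11040784360072434)]
yaw 0.1598746810551257
origin xy [ 0.5758 -0.1901  0.155 ]
0 [ 0.0084 -0.0044  0.2069]
-0.015 [-0.0064 -0.002   0.2069]
tool x yaw 0.0017285842261194687
```

>>> send_rows:
  steps: [-0.8, -0.2, 3, -0.09, -1.5, -0.4, 6, -0.18, -1.5, -0.4, 6, -0.18, -1.5, -0.4, 6, -0.18, -1.5, -0.4, 6, -0.18]

```text
time: 1.7
tool_pos: [0.5766, -0.2146, 0.3036]
ee_rot: [2.013, 2.41, 0.001]
force: [0.4, -0.5, 0.5]
gripper_width: 1.001
```

```bash
cat > fit.py <<'E'
from h import *
def line(p): 
    vx,vy,x,y=cv2.fitLine(np.float32(p),cv2.DIST_HUBER,0,.01,.01).ravel();return np.array([x,y]),np.array([vx,vy])
def hatchfit(name):
    s=ctrl.state();im=ctrl.capture("wrist");cv2.imwrite(f"pics/{name}.png",im[:,:,::-1]);C=cam("wrist",s)
    im=im.astype(int);r,g,b=im[...,0],im[...,1],im[...,2]
    w=((r>150)&(g>150)&(b>150)).astype(np.uint8)
    red=((r>90)&(g<75)&(b<75)).astype(np.uint8)
    near=cv2.dilate(red,np.ones((5,5)))
    k,l,st,ce=cv2.connectedComponentsWithStats(w);rt=R.from_rotvec(s["ee_rot"]).as_matrix()
    for i in range(1,k):
        if st[i,4]<300: continue
        mi=(l==i).astype(np.uint8);c=cv2.findContours(mi,0,1)[0][0][:,0]
        if near[c[:,1],c[:,0]].mean()<.7: continue
        rc=cv2.minAreaRect(c);q=cv2.boxPoints(rc);asp=max(rc[1])/min(rc[1])
        z=.179 if asp<1.8 else .155
        P=onz(C,q,z);L=[np.linalg.norm(P[j]-P[j-1]) for j in range(4)];j=int(np.argmax(L));d=P[j]-P[j-1];d=d*np.sign(d[1])
        o=P.mean(0);print("scoop" if asp<1.8 else "stripe",ce[i],"ctr",o,"size",np.round(sorted(L),4),"yaw",np.arctan2(-d[0],d[1]),"tool",rt.T@(o-s["tool_pos"]))
    x=rt[:,0];print("tcp",s["tool_pos"],"toolyaw",np.arctan2(-x[0],x[1]))
E
python3 -c "
from fit import *
hatchfit('w2')"
```

```text
tcp [ 0.5766 -0.2146  0.3036] toolyaw 0.1794001622058571
```

View pics/w2.png

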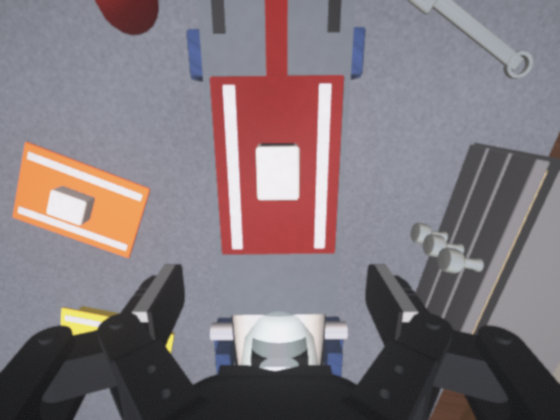

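The hatch now looks square in view: plate corners (210,76), (344,76), (335,254), (222,254), and scoop top 257–299 by 146–200.

```bash
python3 - <<'E'
from h import *
s=ctrl.state();C=cam("wrist",s);rt=R.from_rotvec(s["ee_rot"]).as_matrix()
P=onz(C,[[210,76],[344,75.5],[335,254],[222,254]],.155);t=(rt.T@(P-s["tool_pos"]).T).T
print(t,[np.linalg.norm(P[j]-P[j-1]) for j in range(4)])
f=(t[0]+t[1]-t[2]-t[3])/2;print("tool-frame angle",np.arctan2(f[1],f[0]),"centre",t.mean(0))
Q=onz(C,[[257,146],[299,146],[299,200],[257,200]],.179);u=(rt.T@(Q-s["tool_pos"]).T).T;print("scoop",u,u.mean(0))
E
```

```text
[[ 0.1006 -0.0545  0.1482]
 [ 0.101   0.0557  0.1484]
 [-0.0618  0.0579  0.1485]
 [-0.0617 -0.0531  0.1483]] [np.float64(0.1623377170258318), np.float64(0.11012356140577748), np.float64(0.16279662974181253), np.float64(0.11099404476005731)]
tool-frame angle -0.011288578074993984 centre [0.0195 0.0015 0.1484]
scoop [[ 0.0468 -0.0155  0.1243]
 [ 0.0467  0.0182  0.1244]
 [ 0.0013  0.0193  0.1244]
 [ 0.0013 -0.0163  0.1244]] [0.024  0.0014 0.1244]
```

>>> send_rows:
  steps: [0, 0.15, 4, -0.011, 0, 0.15, 8, -0.011, 0, 0.15, 11, -0.011, 0, 0.15, 12.5, -0.011, 0, 0.15, 12.9, -0.011, 0, 0.15, 12.9, -0.011]

```text
time: 2.5
tool_pos: [0.5779, -0.2149, 0.1742]
ee_rot: [1.999, 2.422, 0.001]
force: [-0.2, -0.6, 0.9]
gripper_width: 1.004
```

>>> send_rows:
  steps: [0, 0, 0, 0, 0, 0, 0, 0, 0, 0, 0, 0, 0, 0, 0, 0, 0, 0, 0, 0, 0, 0, 0, 0]
  fingers: 0

```text
time: 3.25
tool_pos: [0.5782, -0.2147, 0.1741]
ee_rot: [1.998, 2.422, 0.002]
force: [1.1, 1.6, 7.2]
gripper_width: 0.401
```

```bash
python3 - <<'E'
from h import *
import pickle
s=ctrl.state();print(s["tool_pos"],s["force"],s["wrist_torque"],s["gripper_width"])
a=ctrl.capture("side");b=ctrl.capture("wrist")
cv2.imwrite("pics/g.png",np.hstack([cv2.resize(a[120:270,180:380,::-1],None,fx=2.8,fy=2.8)[:,:420],cv2.resize(b[:,:,::-1],None,fx=.65,fy=.65,)[:,:] if 0 else cv2.copyMakeBorder(cv2.resize(b[:,:,::-1],(380,285)),0,135,0,0,0)]))
E
```

```text
[ 0.5782 -0.2147  0.1741] [1.0678 1.6221 7.197 ] [ 0.2531 -0.3316  0.0575] 0.40148364334893577
```

View pics/g.png

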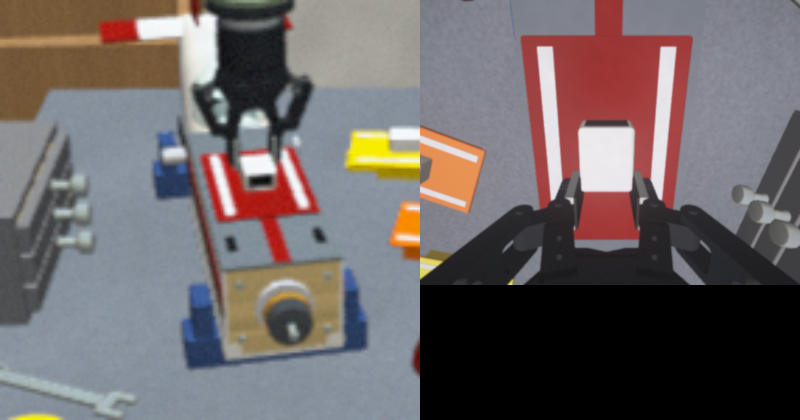

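The fingers hold the scoop's tail end, at 0.40 opening (about 34 mm). There's a slight 7 N downward press, so I'll relieve it while starting the slide.

>>> send_rows:
  steps: [0, 0, -0.05, 0, 0.1, 0, -0.05, 0, 0.2, 0, -0.05, 0, 0.2, 0, -0.05, 0]

```text
time: 3.85
tool_pos: [0.5778, -0.2134, 0.1743]
ee_rot: [1.998, 2.421, 0.001]
force: [4.3, -4.1, 0.9]
gripper_width: 0.4
```

>>> send_rows:
  steps: [0.1, 0.03, 0, 0, 0.2, 0.05, 0, 0, 0.3, 0.05, 0, 0, 0.3, 0.05, 0, 0]

```text
time: 4.35
tool_pos: [0.5774, -0.2105, 0.1742]
ee_rot: [1.999, 2.421, -0.0]
force: [2.6, -3.9, 2.3]
gripper_width: 0.4
```

>>> send_rows:
  steps: [0.05, 0.02, 0, 0, 0.1, 0.03, 0, 0, 0.1, 0.03, 0, 0]

```text
time: 4.72
tool_pos: [0.5772, -0.2097, 0.1742]
ee_rot: [1.999, 2.421, -0.001]
force: [1.7, -5.1, 3.2]
gripper_width: 0.396
```

>>> send_rows:
  steps: [0.05, 0, 0, 0, 0.1, 0, 0, 0, 0.1, 0, 0, 0]

```text
time: 5.1
tool_pos: [0.577, -0.2087, 0.1742]
ee_rot: [2.0, 2.421, -0.001]
force: [1.3, -5.0, 2.7]
gripper_width: 0.401
```

>>> send_rows:
  steps: [0.05, 0, 0, 0, 0.1, 0, 0, 0, 0.1, 0, 0, 0]

```text
time: 5.48
tool_pos: [0.5768, -0.2077, 0.1742]
ee_rot: [1.999, 2.421, -0.001]
force: [1.2, -5.4, 2.9]
gripper_width: 0.401
```

>>> send_rows:
  steps: [0.05, 0, 0, 0, 0.1, 0, 0, 0, 0.1, 0, 0, 0]

```text
time: 5.85
tool_pos: [0.5767, -0.2068, 0.1742]
ee_rot: [1.999, 2.421, -0.001]
force: [2.3, -6.2, 3.3]
gripper_width: 0.399
```

>>> send_rows:
  steps: [0.05, 0.02, 0, 0, 0.1, 0.02, 0, 0, 0.1, 0.02, 0, 0]

```text
time: 6.22
tool_pos: [0.5765, -0.2059, 0.1741]
ee_rot: [2.0, 2.421, -0.001]
force: [0.6, -5.7, 4.3]
gripper_width: 0.4
```

>>> send_rows:
  steps: [0.05, 0, 0, 0, 0.1, 0, 0, 0, 0.1, 0, 0, 0]

```text
time: 6.6
tool_pos: [0.5763, -0.2049, 0.1742]
ee_rot: [2.0, 2.421, -0.001]
force: [0.8, -5.8, 3.3]
gripper_width: 0.403
```

>>> send_rows:
  steps: [0.05, 0, 0, 0, 0.1, 0, 0, 0, 0.1, 0, 0, 0]

```text
time: 6.98
tool_pos: [0.5761, -0.2039, 0.1742]
ee_rot: [2.0, 2.421, -0.001]
force: [0.1, -6.2, 4.5]
gripper_width: 0.401
```

>>> send_rows:
  steps: [0.05, 0, 0, 0, 0.1, 0, 0, 0, 0.1, 0, 0, 0]

```text
time: 7.35
tool_pos: [0.5759, -0.203, 0.1742]
ee_rot: [2.0, 2.421, -0.001]
force: [0.5, -6.6, 3.8]
gripper_width: 0.399
```

>>> send_rows:
  steps: [0.05, 0, 0, 0, 0.1, 0, 0, 0, 0.1, 0, 0, 0]

```text
time: 7.72
tool_pos: [0.5757, -0.202, 0.1742]
ee_rot: [2.0, 2.421, -0.001]
force: [0.9, -6.7, 3.9]
gripper_width: 0.396
```

>>> send_rows:
  steps: [0.05, 0, 0, 0, 0.1, 0, 0, 0, 0.1, 0, 0, 0]

```text
time: 8.1
tool_pos: [0.5756, -0.2011, 0.1742]
ee_rot: [2.0, 2.421, -0.001]
force: [0.2, -6.6, 3.7]
gripper_width: 0.403
```

>>> send_rows:
  steps: [0.05, 0, 0, 0, 0.1, 0, 0, 0, 0.1, 0, 0, 0]

```text
time: 8.48
tool_pos: [0.5754, -0.2002, 0.1742]
ee_rot: [2.0, 2.421, -0.001]
force: [0.6, -6.4, 3.6]
gripper_width: 0.404
```

>>> send_rows:
  steps: [0.05, 0, 0, 0, 0.1, 0, 0, 0, 0.1, 0, 0, 0]

```text
time: 8.85
tool_pos: [0.5752, -0.1992, 0.1742]
ee_rot: [2.0, 2.421, -0.001]
force: [0.0, -5.9, 3.3]
gripper_width: 0.405
```

>>> send_rows:
  steps: [0.05, 0, 0, 0, 0.1, 0, 0, 0, 0.1, 0, 0, 0]

```text
time: 9.22
tool_pos: [0.575, -0.1982, 0.1742]
ee_rot: [2.0, 2.421, -0.001]
force: [0.6, -6.6, 4.3]
gripper_width: 0.404
```

>>> send_rows:
  steps: [0.05, 0, 0, 0, 0.1, 0, 0, 0, 0.1, 0, 0, 0]

```text
time: 9.6
tool_pos: [0.5748, -0.1972, 0.1742]
ee_rot: [2.0, 2.421, -0.001]
force: [0.3, -6.0, 3.7]
gripper_width: 0.401
```

>>> send_rows:
  steps: [0.05, 0, 0, 0, 0.1, 0, 0, 0, 0.1, 0, 0, 0]

```text
time: 9.98
tool_pos: [0.5746, -0.1963, 0.1742]
ee_rot: [2.0, 2.421, -0.001]
force: [0.6, -6.3, 3.5]
gripper_width: 0.398
```

>>> send_rows:
  steps: [0.05, 0, 0, 0, 0.1, 0, 0, 0, 0.1, 0, 0, 0]

```text
time: 10.35
tool_pos: [0.5744, -0.1953, 0.1742]
ee_rot: [2.0, 2.421, -0.001]
force: [0.6, -6.9, 1.9]
gripper_width: 0.399
```

>>> send_rows:
  steps: [0.05, 0, 0, 0, 0.1, 0, 0, 0, 0.1, 0, 0, 0]

```text
time: 10.72
tool_pos: [0.5742, -0.1943, 0.1742]
ee_rot: [2.0, 2.421, -0.001]
force: [1.0, -7.2, 3.6]
gripper_width: 0.401
```

>>> send_rows:
  steps: [0.05, 0, 0, 0, 0.1, 0, 0, 0, 0.1, 0, 0, 0]

```text
time: 11.1
tool_pos: [0.5741, -0.1934, 0.1742]
ee_rot: [2.0, 2.421, -0.001]
force: [-0.2, -7.2, 2.7]
gripper_width: 0.408
```

```bash
python3 - <<'E'
from h import *
s=ctrl.state();print(s["tool_pos"],s["force"],s["wrist_torque"])
b=ctrl.capture("wrist");a=ctrl.capture("side")
cv2.imwrite("pics/s22w.png",b[:,:,::-1]);cv2.imwrite("pics/s22.png",a[:,:,::-1])
cv2.imwrite("pics/g2.png",np.hstack([cv2.resize(a[120:270,180:380,::-1],None,fx=2.8,fy=2.8)[:,:420],cv2.copyMakeBorder(cv2.resize(b[:,:,::-1],(380,285)),0,135,0,0,0)]))
E
```

```text
[ 0.5741 -0.1934  0.1742] [-0.1691 -7.2298  2.7111] [-1.4783 -0.3372  0.1099]
```

View pics/g2.png

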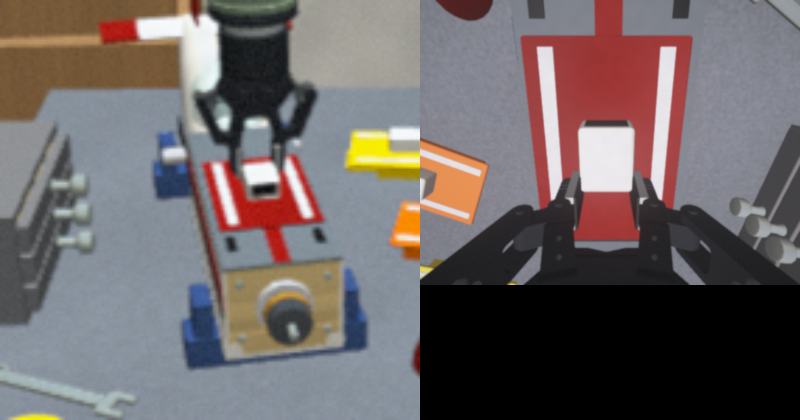

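The hatch has moved with the fingers and hasn't slipped. It has slid about 21.7 mm, so the stop must come soon.

>>> send_rows:
  steps: [0.05, 0, 0, 0, 0.1, 0, 0, 0, 0.1, 0, 0, 0]

```text
time: 11.58
tool_pos: [0.5739, -0.1924, 0.1742]
ee_rot: [2.0, 2.421, -0.001]
force: [-0.6, -8.5, 3.6]
gripper_width: 0.397
```

>>> send_rows:
  steps: [0.05, 0, 0, 0, 0.08, 0, 0, 0, 0.08, 0, 0, 0]

```text
time: 11.95
tool_pos: [0.5738, -0.192, 0.1742]
ee_rot: [2.0, 2.42, -0.002]
force: [2.0, -9.6, 3.5]
gripper_width: 0.4
```

The stop is met: the force rises and the motion lags at about 23 mm of slide. Now I'll lift the tail gently in small steps.

>>> send_rows:
  steps: [0, 0, -0.1, 0, 0, 0, -0.2, 0, 0, 0, -0.3, 0, 0, 0, -0.3, 0]

```text
time: 12.45
tool_pos: [0.5737, -0.1912, 0.1769]
ee_rot: [2.0, 2.422, -0.001]
force: [1.9, -4.8, -0.4]
gripper_width: 0.407
```

```bash
cat > tilt.py <<'E'
from h import *
def tilt(name):
    s=ctrl.state();print(s["tool_pos"],s["force"],s["wrist_torque"])
    b=ctrl.capture("wrist");cv2.imwrite(f"pics/{name}.png",b[:,:,::-1]);a=ctrl.capture("side");cv2.imwrite(f"pics/{name}s.png",a[:,:,::-1])
    im=b.astype(int);r,g,bl=im[...,0],im[...,1],im[...,2]
    red=((r>90)&(g<75)&(bl<75));col=np.zeros(420)
    # front edge: first row below which plate (wide red) begins; tail edge: last wide row
    wid=red[:,130:420].sum(1);rows=np.where(wid>60)[0];w=[]
    for y in range(rows[0],rows[-1]+1,10):
        x=np.where(red[y,130:420])[0]+130;w.append((y,int(x[0]),int(x[-1])))
    print(rows[0],rows[-1],w)
E
python3 -c "
from tilt import *
tilt('t1')
im=cv2.imread('pics/s22w.png').astype(int);r,g,bl=im[...,2],im[...,1],im[...,0]
red=((r>90)&(g<75)&(bl<75));rows=np.where(red[:,130:420].sum(1)>60)[0];print(rows[0],rows[-1],[(y,np.where(red[y,130:420])[0][[0,-1]]+130) for y in range(rows[0],rows[-1],20)])"
```

```text
[ 0.5737 -0.1912  0.1769] [ 1.9012 -4.7701 -0.4121] [-1.3479 -0.5237  0.001 ]
55 354 [(55, 154, 316), (65, 152, 397), (75, 153, 396), (85, 154, 395), (95, 155, 394), (105, 156, 393), (115, 157, 392), (125, 158, 391), (135, 160, 389), (145, 161, 388), (155, 162, 387), (165, 163, 386), (175, 164, 385), (185, 165, 384), (195, 166, 383), (205, 167, 382), (215, 168, 381), (225, 169, 380), (235, 170, 379), (245, 171, 378), (255, 172, 377), (265, 173, 376), (275, 174, 375), (285, 175, 374), (295, 176, 373), (305, 177, 372), (315, 236, 313), (325, 234, 315), (335, 232, 317), (345, 226, 323)]
53 353 [(53, array([152, 397])), (73, array([151, 398])), (93, array([153, 396])), (113, array([156, 393])), (133, array([158, 391])), (153, array([160, 389])), (173, array([163, 386])), (193, array([165, 384])), (213, array([167, 382])), (233, array([170, 379])), (253, array([172, 377])), (273, array([174, 375])), (293, array([176, 373])), (313, array([236, 313])), (333, array([233, 316]))]
```

Lifting made the front edge drop relative to the grip, so the hatch is pivoting in the fingers as wanted. I'll continue.

>>> send_rows:
  steps: [0.03, 0, -0.12, 0, 0.06, 0, -0.25, 0, 0.1, 0, -0.37, 0, 0.13, 0, -0.5, 0, 0.13, 0, -0.5, 0]

```text
time: 13.18
tool_pos: [0.5733, -0.1897, 0.1817]
ee_rot: [2.0, 2.423, -0.001]
force: [1.7, -4.8, -1.0]
gripper_width: 0.402
```

```bash
python3 -c "
from tilt import *
tilt('t2')"
```

```text
[ 0.5733 -0.1897  0.1817] [ 1.7434 -4.8034 -1.0337] [-1.4139 -0.407   0.2251]
59 359 [(59, 157, 391), (69, 155, 394), (79, 156, 393), (89, 157, 392), (99, 158, 391), (109, 159, 390), (119, 160, 389), (129, 161, 388), (139, 162, 387), (149, 163, 386), (159, 163, 385), (169, 164, 385), (179, 165, 384), (189, 166, 383), (199, 167, 382), (209, 168, 381), (219, 169, 380), (229, 170, 379), (239, 171, 378), (249, 172, 377), (259, 172, 377), (269, 173, 376), (279, 174, 375), (289, 175, 374), (299, 176, 373), (309, 237, 312), (319, 235, 314), (329, 234, 316), (339, 226, 323), (349, 227, 323), (359, 228, 322)]
```

>>> send_rows:
  steps: [0.04, 0, -0.12, 0, 0.08, 0, -0.25, 0, 0.12, 0, -0.37, 0, 0.16, 0, -0.5, 0, 0.16, 0, -0.5, 0]

```text
time: 13.9
tool_pos: [0.573, -0.1877, 0.1868]
ee_rot: [-2.0, -2.423, 0.001]
force: [1.0, -5.6, -2.7]
gripper_width: 0.395
```

>>> send_rows:
  steps: [0.05, 0, -0.12, 0, 0.1, 0, -0.25, 0, 0.15, 0, -0.37, 0, 0.19, 0, -0.5, 0, 0.19, 0, -0.5, 0]

```text
time: 14.52
tool_pos: [0.5728, -0.1855, 0.1919]
ee_rot: [1.999, 2.423, -0.0]
force: [-0.4, -4.0, -3.2]
gripper_width: 0.398
```

```bash
python3 -c "
from tilt import *
tilt('t3')"
```

```text
[ 0.5728 -0.1855  0.1919] [-0.3953 -3.9741 -3.2033] [-1.4942 -0.0161  0.0989]
68 365 [(68, 162, 387), (78, 162, 389), (88, 162, 388), (98, 163, 387), (108, 163, 387), (118, 164, 386), (128, 165, 385), (138, 165, 385), (148, 166, 384), (158, 166, 383), (168, 167, 383), (178, 168, 382), (188, 168, 381), (198, 169, 380), (208, 170, 380), (218, 170, 379), (228, 171, 378), (238, 171, 378), (248, 172, 377), (258, 173, 377), (268, 173, 376), (278, 173, 375), (288, 174, 375), (298, 175, 374), (308, 175, 374), (318, 236, 314), (328, 234, 315), (338, 230, 319), (348, 226, 323), (358, 227, 322)]
```

```bash
cat > t.py <<'E'
from h import *
import sys
def est(name,s,quiet=0):
    im=cv2.imread(f"pics/{name}.png").astype(int);r,g,b=im[...,2],im[...,1],im[...,0];red=((r>90)&(g<75)&(b<75))
    K,p,rot=cam("wrist",s);rt=R.from_rotvec(s["ee_rot"]).as_matrix();out=[]
    rows=np.where(red[:,130:420].sum(1)>60)[0]
    for y in range(rows[0]+12,300,4):
        x=np.where(red[y,130:420])[0]+130;w=x[-1]-x[0]+1;Z=K[0,0]*.112/w
        d=np.linalg.inv(K)@[(x[0]+x[-1])/2,y,1];out.append(rt.T@(p+rot@d*Z-s["tool_pos"]))
    o=np.array(out);k=np.polyfit(o[:,0],o[:,2],1)
    d=rt.T@rot@np.linalg.inv(K)@[275,rows[0]+.0,1];c=rt.T@(p-s["tool_pos"])
    t=(k[0]*c[0]+k[1]-c[2])/(d[2]-k[0]*d[0]);F=c+t*d
    print(name,"tilt",np.arctan(k[0]),"front top edge tool xz",F[[0,2]],"world z",s["tool_pos"][2]-F[2])
    th=np.arctan(k[0]);ex=np.array([np.cos(th),np.sin(th)]);up=np.array([np.sin(th),-np.cos(th)])
    for n,q in(("hook",(-146,-29)),("tongue",(6,-18)),("origin",(-78,-5))):
        P=F[[0,2]]+ex*q[0]/1000+up*q[1]/1000;print(n,"tool x",P[0],"world z",s["tool_pos"][2]-P[1])
if __name__=="__main__": est(sys.argv[1],ctrl.state())
E
python3 t.py t3; python3 - <<'E'
from t import *
s=ctrl.state();s=dict(s);s["tool_pos"]=np.array([.5741,-.1934,.1742]);est("s22w",s)
E
```

```text
t3 tilt 0.12878129739611488 front top edge tool xz [0.0965 0.0361] world z 0.15565976175013355
hook tool x -0.05205710576826313 world z 0.1456500482370956
tongue tool x 0.10009688583947261 world z 0.13703826341436143
origin tool x 0.018462011003660562 world z 0.16071836498807307
s22w tilt -0.008053636216887788 front top edge tool xz [0.1014 0.0227] world z 0.15150700790345675
hook tool x -0.04439630168999916 world z 0.12133213020692198
tongue tool x 0.10751017985564959 world z 0.13355591294474403
origin tool x 0.023408207866263183 world z 0.1458789932210574
```

Hook at about 0.150 m (bias-corrected) and tongue at about 0.141 m, still under the lip: step 1 is met. I'll lift a little more for clearance and check forces.

>>> send_rows:
  steps: [0, 0, -0.1, 0, 0, 0, -0.2, 0, 0, 0, -0.3, 0, 0, 0, -0.4, 0, 0, 0, -0.4, 0]

```text
time: 15.25
tool_pos: [0.5728, -0.1856, 0.1959]
ee_rot: [2.0, 2.423, -0.0]
force: [-1.5, -1.3, -7.9]
gripper_width: 0.399
```

```bash
python3 -c "
from tilt import *
tilt('t4')"|head -1;python3 t.py t4
```

```text
[ 0.5728 -0.1856  0.1959] [-1.5252 -1.3282 -7.8713] [-0.8082  0.1521  0.1054]
t4 tilt 0.18099564641934582 front top edge tool xz [0.0941 0.0412] world z 0.15467924096500396
hook tool x -0.05471303360063812 world z 0.15243427783616115
tongue tool x 0.09678413905653102 world z 0.13589321750485583
origin tool x 0.016496400419890537 world z 0.16380162169811827
```

Tilt is about 0.19, the hook is above the deck, and the lip load is about 7 N. Now I'll draw back along the slope.

>>> send_rows:
  steps: [-0.2, 0, -0.02, 0, -0.4, 0, -0.04, 0, -0.6, 0, -0.07, 0, -0.8, 0, -0.1, 0, -0.8, 0, -0.1, 0]

```text
time: 15.98
tool_pos: [0.5745, -0.1936, 0.1969]
ee_rot: [2.0, 2.422, 0.0]
force: [0.6, -3.7, -2.8]
gripper_width: 0.399
```

>>> send_rows:
  steps: [-0.2, 0, -0.04, 0, -0.4, 0, -0.08, 0, -0.6, 0, -0.11, 0, -0.8, 0, -0.15, 0, -0.8, 0, -0.15, 0]

```text
time: 16.6
tool_pos: [0.5759, -0.2014, 0.1983]
ee_rot: [2.0, 2.423, -0.0]
force: [0.8, -3.2, -1.6]
gripper_width: 0.401
```

```bash
python3 -c "
from tilt import *
tilt('t5')"|head -1;python3 t.py t5
```

```text
[ 0.5759 -0.2014  0.1983] [ 0.7568 -3.2414 -1.5914] [-1.1205 -0.2155  0.055 ]
t5 tilt 0.17481914933648535 front top edge tool xz [0.0946 0.0407] world z 0.15764983322455942
hook tool x -0.05426819174177129 world z 0.1544856376834401
tongue tool x 0.09732825634425739 world z 0.1388806087600446
origin tool x 0.016869674074794946 world z 0.1662925867840425
```

>>> send_rows:
  steps: [-0.3, 0, -0.05, 0, -0.6, 0, -0.11, 0, -0.9, 0, -0.16, 0, -1.2, 0, -0.22, 0, -1.2, 0, -0.22, 0]

```text
time: 17.32
tool_pos: [0.5781, -0.2132, 0.2005]
ee_rot: [-2.0, -2.423, 0.0]
force: [-0.7, -0.1, -5.2]
gripper_width: 0.404
```

>>> send_rows:
  steps: [-0.3, 0, -0.06, 0, -0.6, 0, -0.12, 0, -0.9, 0, -0.18, 0, -1.2, 0, -0.24, 0, -1.2, 0, -0.24, 0]

```text
time: 17.95
tool_pos: [0.5805, -0.2252, 0.2031]
ee_rot: [2.0, 2.422, 0.0]
force: [0.0, 0.8, -0.3]
gripper_width: 0.399
```

```bash
python3 -c "
from tilt import *
tilt('t6')"|head -1;python3 t.py t6
```

```text
[ 0.5805 -0.2252  0.2031] [ 0.0265  0.8123 -0.2828] [-0.0093 -0.0582 -0.0115]
t6 tilt 0.1367910104736078 front top edge tool xz [0.0956 0.0372] world z 0.1658388486710454
hook tool x -0.052945788443595106 world z 0.15701900877127897
tongue tool x 0.09913434524429227 world z 0.14718880340850587
origin tool x 0.017691757848919343 world z 0.17152201031485179
```

View pics/t6.png

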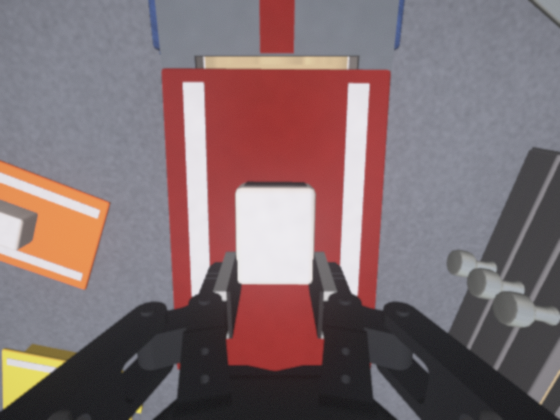

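The hatch is free (force near 0), with the front edge clear of the lip at row 68 and the open bay showing above it. I'll go a bit farther back, then lift and carry to the pad.

>>> send_rows:
  steps: [-0.4, 0, -0.1, 0, -0.8, 0, -0.3, 0, -1, 0, -1, 0, -1, 0, -2.5, 0, -1, 0, -4, 0, -1, 0, -6, 0, -1, 0, -8, 0, -1, 0, -8, 0]

```text
time: 19.05
tool_pos: [0.583, -0.2347, 0.2851]
ee_rot: [1.997, 2.421, 0.002]
force: [-0.0, -0.7, -1.6]
gripper_width: 0.4
```

```bash
python3 -c "
from tilt import *
tilt('t7')"|head -1;python3 t.py t7;python3 - <<'E'
from h import *
s=ctrl.state();rt=R.from_rotvec(s["ee_rot"]).as_matrix()
yaw=.045;d=np.array([.490,.3235,0])-s["tool_pos"]
off=.0185*np.array([-np.sin(yaw),np.cos(yaw),0])
print("toolyaw",np.arctan2(-rt[0,0],rt[1,0]),"shift",rt.T@(d-off))
E
```

```text
[ 0.583  -0.2347  0.2851] [-0.0392 -0.746  -1.6015] [-0.0119  0.0177  0.0316]
t7 tilt 0.1382220245553101 front top edge tool xz [0.0957 0.0373] world z 0.24560354379363988
hook tool x -0.052945513279054536 world z 0.23699634830489652
tongue tool x 0.09912039753641254 world z 0.2269485242686976
origin tool x 0.017712714679995103 world z 0.25139825170989744
toolyaw 0.19104639821184866 shift [0.547  0.0127 0.2829]
```

>>> send_rows:
  steps: [2, 0.1, 0, 0.01, 6, 0.2, 0, 0.02, 11, 0.3, 0, 0.03, 16, 0.4, 0, 0.04, 21, 0.5, 0, 0.06, 26, 0.6, 0, 0.075, 31, 0.7, 0, 0.09, 36, 0.8, 0, 0.105, 41, 0.9, 0, 0.12, 46, 1.1, 0, 0.13, 50, 1.2, 0, 0.14, 53, 1.3, 0, 0.146, 54.5, 1.3, 0, 0.146, 54.7, 1.3, 0, 0.146, 54.7, 1.3, 0, 0.146]

```text
time: 21.02
tool_pos: [0.4916, 0.3037, 0.2828]
ee_rot: [2.172, 2.269, -0.001]
force: [1.6, 0.1, -0.6]
gripper_width: 0.401
```

```bash
python3 -c "
from tilt import *
tilt('t8')"|head -1;python3 t.py t8;python3 - <<'E'
from h import *
a=cv2.imread("pics/t8s.png");b=cv2.imread("pics/t8.png")
cv2.imwrite("pics/v8.png",np.hstack([cv2.resize(a,(400,300)),cv2.resize(b,(400,300))]))
E
```

```text
[0.4916 0.3037 0.2828] [ 1.5542  0.1431 -0.5574] [-0.0292 -0.0369  0.0097]
t8 tilt 0.16084613309481335 front top edge tool xz [0.0954 0.0362] world z 0.24667951293221446
hook tool x -0.05339964162326387 world z 0.24143624866356223
tongue tool x 0.09840004969259157 world z 0.22795093382070414
origin tool x 0.017566306320432854 world z 0.2542360233667564
```

View pics/v8.png

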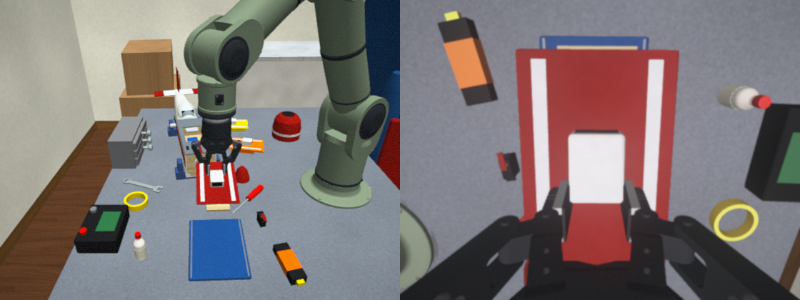

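The hatch is held over the pad. I'll descend quickly to about 1 cm above contact, then go slowly.

>>> send_rows:
  steps: [0, 0, 2, 0, 0, 0, 6, 0, 0, 0, 10, 0, 0, 0, 14, 0, 0, 0, 17, 0, 0, 0, 19, 0, 0, 0, 20, 0, 0, 0, 20.4, 0, 0, 0, 20.4, 0]

```text
time: 22.25
tool_pos: [0.4915, 0.3049, 0.0794]
ee_rot: [2.171, 2.271, 0.001]
force: [0.3, -0.2, -0.4]
gripper_width: 0.403
```

>>> send_rows:
  steps: [0, 0, 0.1, 0, 0, 0, 0.3, 0, 0, 0, 0.5, 0, 0, 0, 0.7, 0, 0, 0, 0.9, 0, 0, 0, 0.9, 0]

```text
time: 23.0
tool_pos: [0.4912, 0.3049, 0.0697]
ee_rot: [-2.171, -2.271, 0.0]
force: [-0.4, -0.4, -0.5]
gripper_width: 0.4
```

>>> send_rows:
  steps: [0, 0, 0.1, 0, 0, 0, 0.2, 0, 0, 0, 0.3, 0, 0, 0, 0.4, 0, 0, 0, 0.4, 0]

```text
time: 23.62
tool_pos: [0.4915, 0.3045, 0.0662]
ee_rot: [2.171, 2.27, -0.0]
force: [-0.6, -4.4, 10.9]
gripper_width: 0.406
```

>>> send_rows:
  steps: [0, 0, 0.1, 0, 0, 0, 0.2, 0, 0, 0, 0.2, 0]

```text
time: 24.0
tool_pos: [0.4919, 0.3037, 0.0646]
ee_rot: [2.171, 2.269, -0.001]
force: [-3.4, -11.5, 18.3]
gripper_width: 0.398
```

Contact has been made. The force is pushing the tool tailwards, because levelling moves the grip back, so I'll yield that way.

>>> send_rows:
  steps: [-0.1, 0, 0, 0, -0.2, 0, 0, 0, -0.25, 0, 0, 0, -0.25, 0, 0, 0]

```text
time: 24.5
tool_pos: [0.4918, 0.3032, 0.0644]
ee_rot: [-2.171, -2.271, -0.003]
force: [-0.4, -0.2, 7.8]
gripper_width: 0.397
```

```bash
python3 -c "
from tilt import *
tilt('t9')"|head -1;python3 t.py t9
```

```text
[0.4918 0.3032 0.0644] [-0.3677 -0.1776  7.7739] [ 0.5754  0.0454 -0.075 ]
t9 tilt 0.06996149972292671 front top edge tool xz [0.0975 0.0307] world z 0.03373327742368663
hook tool x -0.05017004879558472 world z 0.015010268775217682
tongue tool x 0.102227061293279 world z 0.015357884313918546
origin tool x 0.019341308874155767 world z 0.034198055383094283
```

>>> send_rows:
  steps: [-0.05, 0, 0.07, 0, -0.08, 0, 0.14, 0, -0.12, 0, 0.2, 0, -0.12, 0, 0.2, 0]

```text
time: 25.1
tool_pos: [0.4919, 0.3012, 0.0624]
ee_rot: [2.171, 2.27, 0.002]
force: [-0.3, -3.4, 10.6]
gripper_width: 0.4
```

>>> send_rows:
  steps: [-0.05, 0, 0.05, 0, -0.08, 0, 0.1, 0, -0.1, 0, 0.15, 0, -0.1, 0, 0.15, 0]

```text
time: 25.6
tool_pos: [0.492, 0.2999, 0.061]
ee_rot: [2.171, 2.27, 0.001]
force: [-0.8, -5.8, 13.6]
gripper_width: 0.399
```

```bash
python3 -c "
from tilt import *
tilt('t10')"|head -1;python3 t.py t10
```

```text
[0.492  0.2999 0.061 ] [-0.828  -5.7772 13.5634] [-0.7378  0.2158  0.1042]
t10 tilt 0.007924402042668558 front top edge tool xz [0.0998 0.0245] world z 0.036486610109136466
hook tool x -0.0464637332202516 world z 0.008644471237981274
tongue tool x 0.10561866180766055 world z 0.018439629356872905
origin tool x 0.0217243153804409 world z 0.032104863988947754
```

The hatch is nearly level (about 0.016 rad) and sits on its rails. I'll relieve the load, then release.

>>> send_rows:
  steps: [-0.05, 0, -0.03, 0, -0.1, 0, -0.05, 0, -0.1, 0, -0.05, 0]

```text
time: 26.08
tool_pos: [0.4919, 0.3001, 0.0614]
ee_rot: [-2.171, -2.271, -0.003]
force: [0.3, 0.6, 7.2]
gripper_width: 0.398
```

>>> send_rows:
  steps: [0, 0, 0, 0, 0, 0, 0, 0, 0, 0, 0, 0, 0, 0, 0, 0, 0, 0, 0, 0]
  fingers: 100

```text
time: 26.7
tool_pos: [0.4915, 0.2992, 0.0608]
ee_rot: [-2.171, -2.271, 0.0]
force: [-0.1, 0.4, 0.1]
gripper_width: 1.003
```

>>> send_rows:
  steps: [0, 0, -1, 0, 0, 0, -4, 0, 0, 0, -8, 0, 0, 0, -13, 0, -2, 0, -18, 0, -4, 0, -22, 0, -4, 0, -22, 0, -4, 0, -22, 0]

```text
time: 27.7
tool_pos: [0.493, 0.2594, 0.2809]
ee_rot: [-2.171, -2.271, -0.0]
force: [-0.7, -0.6, 0.9]
gripper_width: 1.001
```

```bash
python3 - <<'E'
from h import *
s=ctrl.state();print(s["tool_pos"],s["force"],s["gripper_width"])
b=ctrl.capture("wrist");a=ctrl.capture("side")
cv2.imwrite("pics/f.png",b[:,:,::-1]);cv2.imwrite("pics/fs.png",a[:,:,::-1])
cv2.imwrite("pics/fv.png",np.hstack([a[:,100:480,::-1],b[:,90:490,::-1]]))
E
```

```text
[0.493  0.2594 0.2809] [-0.6999 -0.6145  0.8514] 1.0007272139927177
```

View pics/fv.png

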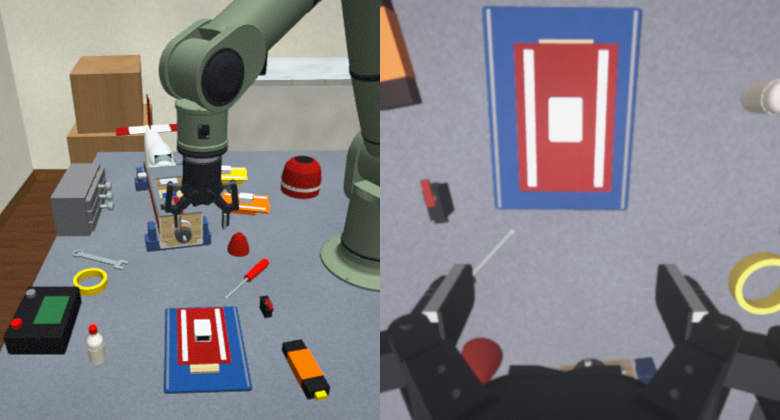

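The hatch lies level on the pad, scoop up and let go. Last check: offset and level.

```bash
python3 - <<'E'
from h import *
C=cam("wrist")
o=np.array([290,0])
P=onz(C,np.array([[515,43],[618,44],[611,191],[520,190]])-o,.041);print(P,P.mean(0),[np.linalg.norm(P[j]-P[j-1]) for j in range(4)])
Q=onz(C,np.array([[484,8],[641,7],[627,209],[496,208]])-o,.012);print(Q.mean(0),[np.linalg.norm(Q[j]-Q[j-1]) for j in range(4)])
print("scoop",onz(C,np.array([[565.5,119]])-o,.065))
y=.04;h=P.mean(0)+.004*np.array([-y,1,0]);print("offset",h-Q.mean(0))
E
```

```text
[[0.4322 0.3959 0.041 ]
 [0.541  0.3999 0.041 ]
 [0.5483 0.2387 0.041 ]
 [0.4377 0.2349 0.041 ]] [0.4898 0.3174 0.041 ] [np.float64(0.16114330745333932), np.float64(0.10890050599014904), np.float64(0.16135616752668025), np.float64(0.11069371603412831)]
[0.4848 0.3208 0.012 ] [np.float64(0.233607275487541), np.float64(0.1734370113362953), np.float64(0.23578992291672396), np.float64(0.17504954104227688)]
scoop [[0.489  0.3221 0.065 ]]
offset [0.0049 0.0006 0.029 ]
```

The hatch is about 5 mm from the pad's middle, and the size check is consistent with it lying flat. I'll hand the job in.

```bash
python3 -c "
from plant import ctrl
print(ctrl.sign_off())"
```

```text
the job is handed in; nothing more can be done
None
```

The hatch is off the aeroplane and lying scoop-up on the blue pad, and I've handed the job in. The arm finished at about 28 s of the 58 s allowed.

- **Removal:** I gripped the tail end of the scoop and slid the hatch about 23 mm to its rubber stop. I then lifted it so it pivoted tail-up in the fingers to about 0.19 rad, and drew it back out from under the lip along its slope. On the aeroplane, no wrist reading went above about 10 N.
- **Placing:** On the pad I lowered it until it was level and let go. The wrist force briefly read about 22 N there, under the 30 N limit. I cleared it by letting the arm give way towards the tail.
- **Last checks:** The hatch's origin is about 5 mm from the pad's middle, and the plate's measured size fits lying flat. The tilt just before release was about 0.01–0.02 rad. The gripper is open and about 22 cm above, and in the last pictures the other things look unmoved.
- **Disagreements:** The camera measured the pad 5–7 mm smaller than stated. It also read plate heights about 4 mm low and tilts about 0.008 rad low. I corrected heights and tilts during removal and placing for those; the final 5 mm offset is uncorrected. Wrist forces were only read at the end of each move, so any short peaks in between were not seen.

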